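# Nest the last screw cup into the row on the repair bench

## Robot

A 6-joint arm with a two-finger parallel gripper is mounted at the origin on the work surface. World frame = base frame: x ahead of the robot, y to its left, z up, the work surface at z = 0. Lengths are in m, angles in rad, forces in N, time in s.
With the tool pointing down it reaches from about 0.25 to 0.775 m from the base axis. Payload 4 kg.
Tool frame: the origin (TCP) lies on the centre line of the jaws, within the pads' length; the fingertips stand 8 mm ahead of it and the grasp point (between the pads) lies 11 mm behind it; y points along the fingers, x is the direction in which the jaws open and shut, and the axes are right-handed (so a half turn about y gives the same grasp; the last joint's range is limited). The gripper opens to 94 mm and grips with 3 to 60 N. Pads are 16 mm wide; open, the fingers measure 119 mm over their backs; the gripper's body (75 mm by 177 mm) begins 78 mm behind the grasp point.
Start: joints at [1.009, 0.087, 1.371, -0, 1.684, -0.103], TCP at [0.244, 0.493, 0.214] pointing down, gripper open.
Joint ranges: [-3.1, 3.1], [-0.76, 2.03], [0.27, 2.55], [-1.08, 4.22], [0.17, 2.65], [-2.57, 2.57]. Speed limits (rad/s): [2.79, 2.79, 3.14, 3.14, 3.14, 3.14].

## Interface

Orientations are given as [roll, pitch, yaw] about the fixed x, y, z axes, in that order (R = Rz(yaw) Ry(pitch) Rx(roll)).
In Python, from bench import robot gives the robot as it stands.
- The arm moves only by the tool step_arm, never from a script. Its argument "commands" is a list of rows, each an object with "xyz": the shift along the world's x, y, z in m, a list of three; "twist": the turn, a rotation vector about the world's x, y, z in degrees, a list of three. In form: [{"xyz": [tx, ty, tz], "twist": [ax, ay, az]}, ...]. A call has 1 to 12 rows; each row is the pose to reach, as a shift and turn from the pose commanded when the call began; what a row does not reach only later rows make up. A row lasts 1/12 s, in which the tool goes at most 41.7 mm and 7.16 degrees, less where a joint would pass 70% of its speed; a pose out of reach is approached as far as the arm can. A call with a gripper value outside its range is refused whole. "fingers" is the closure in counts, from 0 (fully open) to 255 (shut), set as the call begins (left out, the last holds). The fingers move at their own pace and stop on an object; the grip force is fixed at half the most. Time passes only in rows, so rows that repeat a pose let the fingers close. It gives the time, the measured TCP pose, the force and the opening at its end, in the units of the state.
- robot.get_obs(): the state, without advancing time (a new reading comes with each control period).
- robot.snapshot(name): name is "scene" or "top" or "wrist"; returns (picture, depth): 400x640x3 uint8, red, green, blue; 400x640 float32, m along the optical axis (not along the pixel's ray), 0 where there is no reading.
- robot.camera_info(name): a dict with "fx", "fy", "cx", "cy" (pixels), "k1" (the pictures are not rectified: a ray, as slopes to the right and down, at radius r is drawn at 1 + k1 r^2 times it, then the intrinsics apply), "R" (3x3) and "t" (3): a world point X has camera coordinates R X + t. Camera axes: x right, y down, z forward; pixel columns grow to the right and rows downward; lengths in m; the calibration is good to about 2 mm. A picture is of the moment at which its call begins: read the wrist's pose just before it. camera_info takes no time and is no camera call; for the wrist camera it gives the pose at the moment of the call.
- robot.close_job(): hands the job in, once; it reports no verdict.
The state is a dict: "time": time; "joint_positions": joint angles; "qvel": joint speeds; "joint_torque": joint torques, N m; "tool_pos": TCP position; "ee_rot": TCP orientation; "wrist_force": force on the tool from outside, world axes, zero at the start; "wrist_torque": the same for the moment, N m; "width": finger opening in m.
Only numpy, scipy, OpenCV 4.12 (cv2) and the standard library are available. Lean on these libraries where they do the work, as an engineer would, in place of code of your own. Each camera call takes 0.05 s, during which the arm holds its last target.

## Task

Put the blue screw cup away: it stands upside down on the raised rails of the cup rack, so it has to be laid over towards the row of nested cups and brought, closed end first, fully home inside the yellow cup. Then press the whole row against the sprung red end plate for a moment, with about 10 N and never more than 25 N, and leave the three cups nested and lying in the rack by the end plate. Leave the jar, the capacitor and the screwdriver where they are.

Things in the scene. Friction and masses are not known exactly. Their poses are not given: they have to be found in the camera images.
- rack: Fixed cup rack, 100 mm wide (x), y -210 to 190. Origin: on the bench under the lane's centre. Lane along its +y to the end plate. Cups rest on two 8 mm rods at x = +-16, tops 23 mm above the bench for y -200 to 7, 14 mm beyond. Walls at x = +-47 to 50, 32 mm high. Guide rods at x = +-30 to 38, y -98 to 0, tops 37 mm; stops in front, y -106 to -98, 30 mm high, hold a standing cup's rim as it tips.
- end_plate: Red sprung plate across the end of the lane, 80 mm wide, 60 mm high. Origin: middle of the lower edge of its face towards the cups, 12 mm above the bench, at rack y = 135 at rest; axes as the rack's. It gives towards +y (at most 6 mm) against a stiff spring, about 3 N plus 8 N per mm.
- row: Two cups stuck together (grey outer, yellow inner), lying on the low rods, mouths towards the entry; free to slide. Each cup: 80 mm high, 68 mm rim, 46 mm closed end, 2.4 mm wall, inner floor 30 mm above its underside (each stands out 30 mm from the next). Origin: at bench level below the centre of the grey closed end; axes as the rack's. Cup axis leans 0.16 rad, mouth higher.
- mouth (a point): Centre of the yellow cup's open mouth (inner diameter 63 mm), about 109 mm towards the entry from the row's origin.
- seat (a point): Centre of the yellow cup's inner floor: the blue cup's closed end belongs here. Its z axis points along the cups' axis into the cup (towards the end plate, slightly down).
- row_home (a point): Point fixed in the rack, 72 mm along +y from its origin and 40 mm above the bench: the seat lies about here when the row touches the end plate.
- cup: Loose blue cup, the same shape as those in the row (80 mm high, 68 mm rim, 46 mm closed end), about 0.1 kg. It stands mouth down across the two raised rods, 120 to 160 mm from the rack's origin towards the entry. Origin: centre of the open rim; z axis: from the mouth to the closed end (up at the start).
- cup_base (a point): Centre of the outside of the blue cup's closed end, 80 mm along its z from its origin.
- flux_jar: Bystander: small closed jar, 44 mm across, 55 mm high, standing on the bench. Origin: centre of its underside.
- capacitor: Bystander: upright copper-brown can capacitor, 35 mm across, 48 mm high, standing on the bench. Origin: centre of its underside.
- driver: Bystander: screwdriver lying on the bench, 170 mm long. Origin: near its middle, x axis towards the tip.

How it is judged:
By the outcome, as a careful person would: the job done as asked, in the order asked, and still so for the second after the job is handed in, with the robot touching nothing.
It also fails if it takes over 58 s, if anything falls off the work surface, if the arm or the gripper's body presses on something with over 40 N, if the wrist force passes 120 N, or if a joint passes its speed limit or range.

## Working session

There is one attempt and no reset: what is moved stays moved. The work goes in short steps, Python scripts to look and compute and a tool call to move; the robot and the scene stay as the last step left them, time stands still between calls to the robot, and variables do not carry over. Pictures are saved under pics/ and viewed, and the job is handed in when it is done.

Besides the shell and the picture viewer there is one more tool, called after "Call:" as name([rows], argument=value, ...), one row to a line, values as JSON. step_arm: Moves the arm, as the interface text tells. Its arguments: {"type":"object","properties":{"commands":{"type":"array"},"fingers":{"type":"number"}},"required":["commands"]}

```bash
ls; mkdir -p pics
cat > h.py <<'E'
import numpy as np, cv2, json
from bench import robot
def snap(n,name):
    ci=robot.camera_info(n); p,d=robot.snapshot(n)
    cv2.imwrite(f'pics/{name}.png',p[:,:,::-1]); np.savez(f'pics/{name}.npz',p=p,d=d,**{k:np.array(v) for k,v in ci.items()})
def load(name): return np.load(f'pics/{name}.npz')
def ray(c,u,v):
    K=np.array([[c['fx'],0,c['cx']],[0,c['fy'],c['cy']],[0,0,1.]])
    q=cv2.undistortPoints(np.array([[[u,v]]],float),K,np.array([float(c['k1']),0,0,0])).reshape(2)
    return q
def px(c,u,v,z=None):
    q=ray(c,u,v); R=c['R'];t=c['t']
    dirw=R.T@np.array([q[0],q[1],1]); o=-R.T@t
    if z is None:
        d=float(c['d'][int(round(v)),int(round(u))]); return o+dirw*d
    return o+dirw*(z-o[2])/dirw[2]
def proj(c,X):
    Y=c['R']@np.array(X)+c['t']; s=Y[:2]/Y[2]; r2=s@s; s=s*(1+float(c['k1'])*r2)
    return np.array([c['fx']*s[0]+c['cx'],c['fy']*s[1]+c['cy']])
E
python3 - <<'E'
from h import *
snap('scene','s0');snap('top','t0');snap('wrist','w0')
o=robot.get_obs()
for k in o: print(k,o[k])
for n in ['scene','top','wrist']:
    c=load({'scene':'s0','top':'t0','wrist':'w0'}[n]); print(n,-c['R'].T@c['t'],c['fx'],c['k1'])
E
```

```text
pics
time 0.15
joint_positions [ 1.00889022e+00  8.77967965e-02  1.37186746e+00 -5.27941389e-06
  1.68361591e+00 -1.03067234e-01]
qvel [-0.00105291 -0.00143708 -0.00298118  0.00098111  0.00102247  0.00230141]
joint_torque [ 9.76284900e-04 -3.40642297e+01 -3.02794647e+01  7.17119733e-02
  3.04480665e-02 -9.39096412e-05]
tool_pos [0.24337375 0.49277585 0.21258684]
ee_rot [-1.57062793  0.0016791   1.11195701]
wrist_force [-0.81714161 -0.24995312 -0.3043601 ]
wrist_torque [ 0.02140214 -0.02391699  0.00025227]
width 0.09406310793045375
scene [1.04606414 0.23330733 0.62334688] 406.3221247033127 -0.06754896629948041
top [0.5145249  0.02884242 0.77001242] 381.00621622355675 0.02853791599866113
wrist [0.18087075 0.52641319 0.38276076] 279.8674909217942 -0.00710470320098541
```

View pics/s0.png

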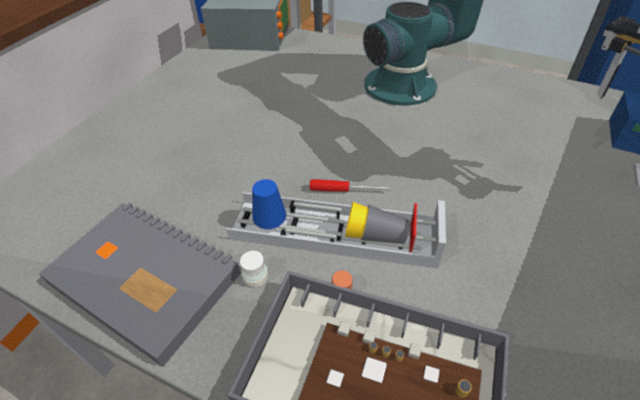

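View pics/t0.png

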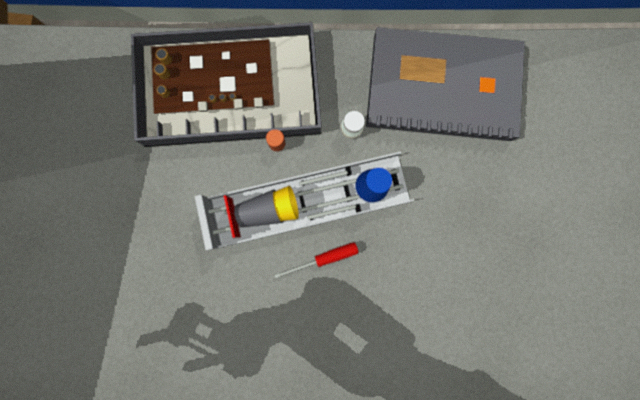

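View pics/w0.png

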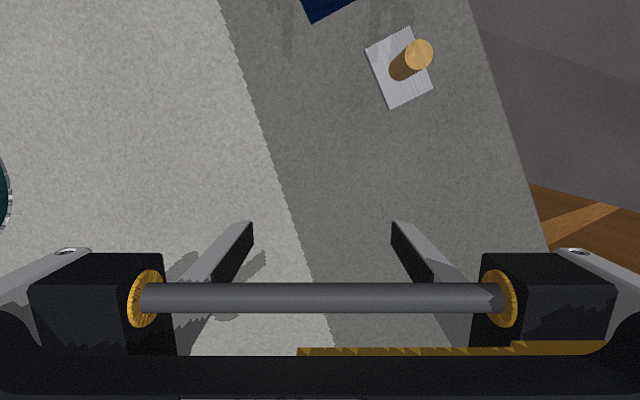

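The scene and top views show the rack, with the blue cup at (375,185) in top, yellow mouth at (297,203), red plate at (232,216). The jar and orange cap sit beside the rack at its far side. I'll enlarge these.

Run:
```python
from h import *
c=load('t0');p=c['p'][:,:,::-1]
cr=p[145:255,190:425]; cv2.imwrite('pics/t0c.png',cv2.resize(cr,None,fx=3.4,fy=3.4,interpolation=cv2.INTER_CUBIC))
c=load('s0');p=c['p'][:,:,::-1]
cr=p[170:290,225:455]; cv2.imwrite('pics/s0c.png',cv2.resize(cr,None,fx=3.4,fy=3.4,interpolation=cv2.INTER_CUBIC))
```

```text
(no output)
```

View pics/t0c.png

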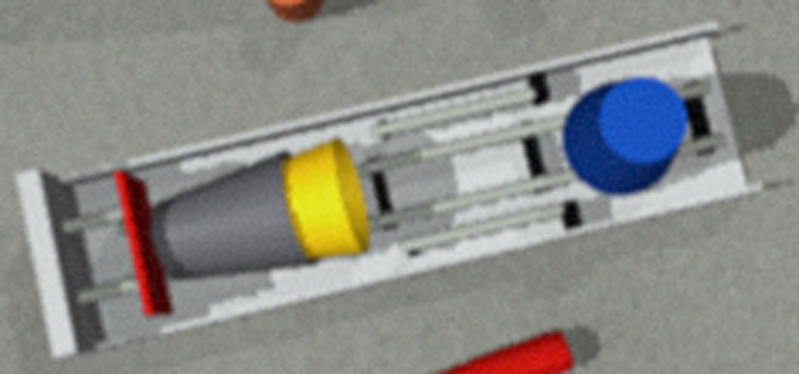

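View pics/s0c.png

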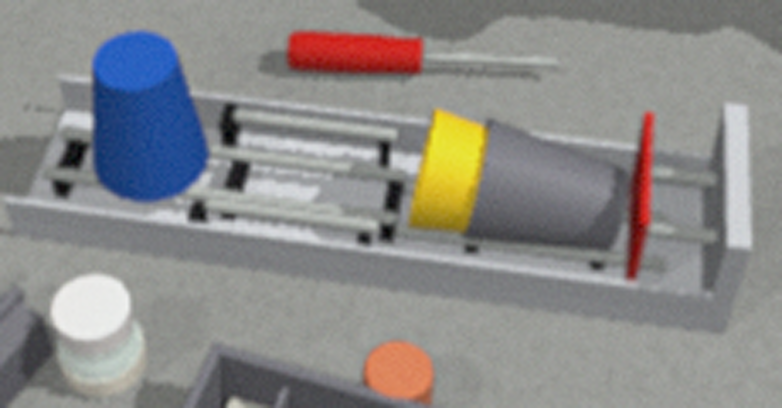

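```bash
cat > seg.py <<'E'
from h import *
def cloud(name):
    c=load(name); H,W=c['d'].shape
    K=np.array([[c['fx'],0,c['cx']],[0,c['fy'],c['cy']],[0,0,1.]])
    uv=np.stack(np.meshgrid(np.arange(W),np.arange(H)),-1).reshape(-1,1,2).astype(float)
    q=cv2.undistortPoints(uv,K,np.array([float(c['k1']),0,0,0])).reshape(-1,2)
    d=c['d'].reshape(-1); P=np.c_[q*d[:,None],d]; P=(P-c['t'])@c['R']
    hsv=cv2.cvtColor(c['p'],cv2.COLOR_RGB2HSV).reshape(-1,3).astype(int)
    return P,hsv,d>0
E
cat > m0.py <<'E'
from seg import *
for n in ['t0','s0']:
    P,h,ok=cloud(n)
    roi=ok&(P[:,0]>.3)&(P[:,0]<.65)&(abs(P[:,1])<.35)&(P[:,2]<.2)
    H,S,V=h.T
    for nm,m in dict(blue=(abs(H-112)<12)&(S>120),yellow=(abs(H-27)<6)&(S>150),red=((H<5)|(H>175))&(S>160)).items():
        m=m&roi&(P[:,2]>.02); Q=P[m]
        print(n,nm,m.sum(),Q.min(0).round(3),Q.max(0).round(3),np.median(Q,0).round(4))
    m=(abs(H-112)<12)&(S>120)&roi; Q=P[m]; top=Q[Q[:,2]>Q[:,2].max()-.008]
    print('bluetop',len(top),top.mean(0).round(4),((top.min(0)+top.max(0))/2).round(4))
    f=roi&(abs(P[:,2])<.01)&(P[:,0]<.4); print('floor z',np.median(P[f][:,2]))
    wl=roi&(P[:,2]>.027)&(P[:,2]<.04)&(S<60); 
    np.save(f'pics/{n}_wl.npy',P[wl]); print(wl.sum())
E
python3 m0.py
python3 - <<'E'
from h import *
c=load('t0')
f=lambda u,v:(190+u/3.4-.35,145+v/3.4-.35)
for nm,u,v,z in [('far wall R end',714,26,.032),('near wall R end',746,188,.032),('block near-left',55,355,.07),('block farleft',18,175,.07),('plate top far',121,173,.072),('plate top near',147,312,.072),('farwall left',70,180,.032),('nearwall left',80,350,.032),('jar',0,0,0)]:
    print(nm,px(c,*f(u,v),z).round(4),px(c,*f(u,v)).round(4))
E
```

```text
t0 blue 939 [ 0.561 -0.11   0.026] [ 0.633 -0.056  0.107] [ 0.6047 -0.08    0.1012]
t0 yellow 567 [0.541 0.059 0.02 ] [0.605 0.104 0.081] [0.5691 0.0815 0.0708]
t0 red 699 [ 0.453 -0.058  0.02 ] [0.584 0.193 0.075] [0.486  0.0067 0.0252]
bluetop 532 [ 0.6099 -0.0875  0.1025] [ 0.6093 -0.0878  0.1025]
floor z -0.00032220927090507393
1149
s0 blue 1312 [ 0.574 -0.111  0.02 ] [ 0.644 -0.056  0.105] [ 0.6273 -0.0775  0.0755]
s0 yellow 541 [0.545 0.057 0.02 ] [0.608 0.101 0.081] [0.5903 0.0851 0.068 ]
s0 red 378 [ 0.458 -0.057  0.02 ] [0.588 0.191 0.075] [0.4889 0.0057 0.0255]
bluetop 388 [ 0.6131 -0.0871  0.1026] [ 0.612  -0.0884  0.1015]
floor z -0.0003693638623512781
1477
far wall R end [ 0.6754 -0.1425  0.032 ] [ 0.676  -0.1431  0.0294]
near wall R end [ 0.5811 -0.1587  0.032 ] [ 0.5836 -0.1658  0.0039]
block near-left [0.4878 0.2218 0.07  ] [0.4879 0.2211 0.0726]
block farleft [0.5839 0.2449 0.07  ] [0.5908 0.2663 0.0009]
plate top far [0.5849 0.1892 0.072 ] [0.5848 0.189  0.0729]
plate top near [0.5104 0.1733 0.072 ] [0.5104 0.1735 0.0712]
farwall left [0.5849 0.2272 0.032 ] [0.5848 0.2269 0.0331]
nearwall left [0.4891 0.2185 0.032 ] [0.4903 0.2092 0.0681]
jar [0.6967 0.281  0.    ] [6.967e-01 2.809e-01 3.000e-04]
```

```bash
cat > m1.py <<'E'
from seg import *
from scipy.optimize import least_squares
# far wall / near wall top points: fit by both; signed line fits
A=[]
for n in ['t0','s0']:
    Q=np.load(f'pics/{n}_wl.npy'); Q=Q[(Q[:,2]>.0305)&(Q[:,2]<.0345)]
    th=np.radians(13.5); o=np.array([.5815,.03])
    for it in range(4):
        ex=np.array([np.cos(th),np.sin(th)]);ey=np.array([-ex[1],ex[0]])
        x=(Q[:,:2]-o)@ex; y=(Q[:,:2]-o)@ey
        L=[]
        mids=[]
        for s in (1,-1):
            m=(abs(x-s*.0485)<.006)&(abs(y)<.19)
            a,b=np.polyfit(y[m],x[m],1); L.append((a,b,m.sum()))
        sl=np.average([l[0] for l in L],weights=[l[2] for l in L])
        o=o+ex*(L[0][1]+L[1][1])/2*.5; th=th-sl
    print(n,np.degrees(th),o,L)
E
python3 m1.py
```

```text
t0 13.667668705580667 [0.58380649 0.03055653] [(np.float64(-0.0018757225003513769), np.float64(0.049517595103195255), np.int64(195)), (np.float64(0.001569702169116857), np.float64(-0.048840092414709435), np.int64(233))]
s0 13.40679137738221 [0.58411927 0.03062653] [(np.float64(0.0014812317818512885), np.float64(0.04865398287754773), np.int64(236)), (np.float64(-0.0021058476194979886), np.float64(-0.04792678125105967), np.int64(166))]
```

```bash
cat >> seg.py <<'E'
TH=np.radians(13.55); EX=np.array([np.cos(TH),np.sin(TH),0]);EY=np.array([-EX[1],EX[0],0]);O=np.array([.5793,.0500,0])
RK=np.stack([EX,EY,[0,0,1]])
def rk(P): return (np.asarray(P)-O)@RK.T
def wd(p): return np.asarray(p)@RK+O
E
python3 - <<'E'
from seg import *
np.set_printoptions(precision=4,suppress=True)
for n in ['t0','s0']:
    P,h,ok=cloud(n); H,S,V=h.T; R=rk(P)
    lane=ok&(abs(R[:,0])<.042)&(abs(R[:,1])<.2)&(R[:,2]<.12)
    for nm,m in dict(blue=(abs(H-112)<12)&(S>120),yellow=(abs(H-27)<6)&(S>150),red=((H<5)|(H>175))&(S>160)).items():
        Q=R[m&lane&(R[:,2]>.02)]; print(n,nm,np.percentile(Q,[1,50,99],axis=0).ravel())
    Q=R[lane&(S<90)&(R[:,2]>.042)&(R[:,1]>.05)&(R[:,1]<.13)]; print('grey',np.percentile(Q,[1,50,99],axis=0).ravel())
    # depth cone fit yellow top ridge
    Q=R[(abs(H-27)<6)&(S>150)&lane]; 
    for y0 in np.arange(.01,.06,.008):
        q=Q[abs(Q[:,1]-y0)<.004]
        if len(q)>20:
            A=np.c_[2*q[:,0],2*q[:,2],np.ones(len(q))]; s=np.linalg.lstsq(A,(q[:,[0,2]]**2).sum(1),rcond=None)[0]
            print('  circ y',y0,s[:2],np.sqrt(s[2]+s[0]**2+s[1]**2),len(q))
    Q=R[(abs(H-112)<12)&(S>120)&lane]
    for z0 in np.arange(.03,.1,.01):
        q=Q[abs(Q[:,2]-z0)<.005]
        if len(q)>20:
            A=np.c_[2*q[:,0],2*q[:,1],np.ones(len(q))]; s=np.linalg.lstsq(A,(q[:,[0,1]]**2).sum(1),rcond=None)[0]
            print('  blue z',z0,s[:2],np.sqrt(s[2]+s[0]**2+s[1]**2),len(q))
E
```

```text
t0 blue [-0.0325 -0.1621  0.0307 -0.0058 -0.1317  0.1012  0.0205 -0.1099  0.1047]
t0 yellow [-0.0304  0.0148  0.0209 -0.0019  0.0331  0.0708  0.0282  0.0505  0.0799]
t0 red [-0.0381  0.1324  0.0257 -0.0016  0.1331  0.0637  0.0362  0.1374  0.0741]
grey [-0.0309  0.0514  0.0438 -0.0031  0.084   0.0614  0.0282  0.1265  0.0761]
  circ y 0.018000000000000002 [-0.0002  0.0482] 0.03238467431710228 150
  circ y 0.026000000000000002 [-0.0002  0.0475] 0.031612499036925056 151
  circ y 0.03400000000000001 [-0.0004  0.0455] 0.031050365575249463 133
  circ y 0.04200000000000001 [-0.0006  0.0447] 0.029502966508001698 130
  circ y 0.05000000000000001 [-0.0008  0.0437] 0.028428763872209443 71
  blue z 0.03 [-0.0025 -0.1408] 0.031831666109487414 22
  blue z 0.04 [-0.0025 -0.1417] 0.0316200193520743 57
  blue z 0.05 [-0.0021 -0.1424] 0.030738997831584357 65
  blue z 0.060000000000000005 [-0.0023 -0.1422] 0.029151891787499176 57
  blue z 0.07 [-0.0021 -0.1419] 0.027658909636232742 60
  blue z 0.08000000000000002 [-0.0021 -0.1423] 0.026546724060319472 62
  blue z 0.09000000000000001 [-0.0022 -0.1417] 0.
[... 554 characters left out ...]
 0.03400000000000001 [-0.0002  0.0454] 0.030978285278237264 143
  circ y 0.04200000000000001 [0.0011 0.0454] 0.028445373979696563 137
  circ y 0.05000000000000001 [0.0014 0.0477] 0.024875228517323877 25
  blue z 0.03 [-0.002  -0.1424] 0.032351741153526986 119
  blue z 0.04 [-0.0017 -0.1423] 0.030936037760437338 141
  blue z 0.05 [-0.0024 -0.1429] 0.03017537516800619 129
  blue z 0.060000000000000005 [-0.002  -0.1426] 0.028455076880750916 138
  blue z 0.07 [-0.0021 -0.1423] 0.026915957064828043 121
  blue z 0.08000000000000002 [-0.0017 -0.1424] 0.025333745992469663 118
  blue z 0.09000000000000001 [-0.0016 -0.1422] 0.02388343772912634 123
  blue z 0.1 [ 0.0003 -0.1412] 0.01731241519972806 414
```

```bash
cat >> seg.py <<'E'
from scipy.spatial.transform import Rotation as Ro
np.set_printoptions(precision=4,suppress=True)
def Rt(tilt,yaw=0): # tilt deg about EX of downward tool
    base=np.stack([EX,[0,0,-1],EY],1)
    return Ro.from_rotvec(np.radians(tilt)*EX)*Ro.from_matrix(base)
def cur():
    o=robot.get_obs(); return o,np.array(o['tool_pos']),Ro.from_euler('xyz',o['ee_rot'])
def go(p_rack,tilt):
    o,p,R=cur(); T=wd(p_rack)
    print('dxyz mm',(1000*(T-p)).round(1),'twist',np.degrees((Rt(tilt)*R.inv()).as_rotvec()).round(2))
def st():
    o,p,R=cur(); print('t',round(o['time'],2),'rack tcp',(rk(p)*1000).round(1),'rot err to tilt0',np.degrees((R*Rt(0).inv()).as_rotvec()@RK.T).round(2),'F rack',(RK@np.array(o['wrist_force'])).round(2),'w',round(o['width']*1000,1),'q',np.round(o['joint_positions'],2))
E
python3 - <<'E'
from seg import *
st(); go([-.002,-.26,.20],55); go([-.002,-.26,.2],0)
E
```

```text
t 0.15 rack tcp [-222.8  509.2  212.6] rot err to tilt0 [-0.03  0.09 50.16] F rack [-0.85 -0.05 -0.3 ] w 94.1 q [ 1.01  0.09  1.37 -0.    1.68 -0.1 ]
dxyz mm [ 394.9 -696.   -12.6] twist [ 44.33  35.31 -46.2 ]
dxyz mm [ 394.9 -696.   -12.6] twist [  0.05  -0.08 -50.16]
```

Call:
step_arm([
  {"xyz": [20,-35,5],"twist": [0,0,-2]},
])

```text
time: 0.23
tool_pos: [0.2611, 0.46, 0.216]
ee_rot: [-1.567, 0.003, 1.084]
wrist_force: [0.8, -0.8, -0.1]
width: 0.0941
```

I wrote that row in mm instead of metres. The step cap kept it to about 40 mm in free air. I'm using metres from here on.

Call:
step_arm([
  {"xyz": [0.02,-0.03,0.005],"twist": [0,0,-3]},
  {"xyz": [0.04,-0.065,0.01],"twist": [0,0,-7]},
  {"xyz": [0.06,-0.1,0.02],"twist": [0,0,-11]},
  {"xyz": [0.08,-0.135,0.03],"twist": [0,0,-15]},
  {"xyz": [0.1,-0.17,0.04],"twist": [0,0,-19]},
  {"xyz": [0.12,-0.205,0.05],"twist": [0,0,-23]},
  {"xyz": [0.14,-0.24,0.06],"twist": [0,0,-27]},
  {"xyz": [0.16,-0.275,0.06],"twist": [0,0,-31]},
  {"xyz": [0.18,-0.31,0.06],"twist": [0,0,-35]},
  {"xyz": [0.2,-0.345,0.06],"twist": [0,0,-39]},
  {"xyz": [0.22,-0.38,0.06],"twist": [0,0,-43]},
  {"xyz": [0.24,-0.415,0.06],"twist": [0,0,-48]},
])

```text
time: 1.23
tool_pos: [0.5046, 0.0403, 0.2784]
ee_rot: [-1.571, -0.0, 0.235]
wrist_force: [0.2, 0.9, -0.2]
width: 0.0938
```

Run:
```python
from seg import *
st(); go([-.002,-.26,.20],55);  go([-.002,-.26,.20],0)
```

```text
t 1.23 rack tcp [-74.9   8.  278.4] rot err to tilt0 [ 0.01 -0.   -0.07] F rack [ 0.42  0.85 -0.25] w 93.8 q [-0.03 -0.01  1.35  0.    1.81 -0.27]
dxyz mm [ 133.7 -243.5  -78.4] twist [53.47 12.85  0.06]
dxyz mm [ 133.7 -243.5  -78.4] twist [-0.01 -0.    0.07]
```

Call:
step_arm([
  {"xyz": [0.017,-0.03,-0.01],"twist": [5,1.2,0]},
  {"xyz": [0.034,-0.06,-0.02],"twist": [11,2.6,0]},
  {"xyz": [0.05,-0.09,-0.03],"twist": [17,4.1,0]},
  {"xyz": [0.067,-0.12,-0.04],"twist": [23,5.5,0]},
  {"xyz": [0.084,-0.15,-0.05],"twist": [29,7,0]},
  {"xyz": [0.1,-0.18,-0.06],"twist": [35,8.4,0]},
  {"xyz": [0.117,-0.21,-0.07],"twist": [41,9.9,0]},
  {"xyz": [0.134,-0.243,-0.078],"twist": [47,11.3,0]},
  {"xyz": [0.134,-0.243,-0.078],"twist": [53.5,12.9,0]},
  {"xyz": [0.134,-0.243,-0.078],"twist": [53.5,12.9,0]},
])

```text
time: 2.07
tool_pos: [0.637, -0.2053, 0.1859]
ee_rot: [-0.591, 0.014, 0.231]
wrist_force: [0.0, -0.5, -2.9]
width: 0.0939
```

Run:
```python
from seg import *
st(); go([-.002,-.26,.15],55)
```

```text
t 2.07 rack tcp [  -3.7 -261.7  185.9] rot err to tilt0 [56.12  0.56 -0.7 ] F rack [-0.09 -0.54 -2.9 ] w 93.9 q [-0.67  0.88  0.62  0.79  2.34 -0.53]
dxyz mm [  1.2   2.1 -35.9] twist [-0.91 -1.03  0.35]
```

Call:
step_arm([
  {"xyz": [0,0,0],"twist": [0,0,0]},
  {"xyz": [0,0,0],"twist": [0,0,0]},
  {"xyz": [0,0,0],"twist": [0,0,0]},
])

```text
time: 2.32
tool_pos: [0.6385, -0.1987, 0.2062]
ee_rot: [-0.618, -0.008, 0.241]
wrist_force: [0.4, 1.0, 0.2]
width: 0.0939
```

Run:
```python
from seg import *
st(); go([-.002,-.26,.15],55)
```

```text
t 2.32 rack tcp [  -0.7 -255.7  206.2] rot err to tilt0 [54.57 -0.31  0.48] F rack [0.63 0.85 0.16] w 93.9 q [-0.66  0.85  0.61  0.79  2.34 -0.53]
dxyz mm [ -0.3  -4.5 -56.2] twist [ 0.31  0.57 -0.27]
```

Run:
```python
from seg import *
st(); go([-.002,-.225,.119],55); go([-.002,-.142,.061],55)
```

```text
t 2.32 rack tcp [  -0.7 -255.7  206.2] rot err to tilt0 [54.57 -0.31  0.48] F rack [0.63 0.85 0.16] w 93.9 q [-0.66  0.85  0.61  0.79  2.34 -0.53]
dxyz mm [ -8.5  29.5 -87.2] twist [ 0.31  0.57 -0.27]
dxyz mm [ -27.9  110.2 -145.2] twist [ 0.31  0.57 -0.27]
```

Call:
step_arm([
  {"xyz": [-0.003,0.01,-0.03],"twist": [0.3,0.5,-0.3]},
  {"xyz": [-0.006,0.02,-0.06],"twist": [0.3,0.5,-0.3]},
  {"xyz": [-0.0085,0.0295,-0.087],"twist": [0.3,0.5,-0.3]},
  {"xyz": [-0.0085,0.0295,-0.087],"twist": [0.3,0.5,-0.3]},
  {"xyz": [-0.0085,0.0295,-0.087],"twist": [0.3,0.5,-0.3]},
  {"xyz": [-0.0085,0.0295,-0.087],"twist": [0.3,0.5,-0.3]},
])

```text
time: 2.82
tool_pos: [0.6306, -0.1709, 0.1187]
ee_rot: [-0.609, -0.0, 0.235]
wrist_force: [-0.3, 0.8, 0.9]
width: 0.094
```

Run:
```python
from seg import *
st(); go([-.002,-.142,.061],55); snap('wrist','w1'); snap('scene','s1')
```

```text
t 2.82 rack tcp [  -1.9 -226.7  118.7] rot err to tilt0 [55.11 -0.07 -0.07] F rack [-0.08  0.86  0.93] w 94.0 q [-0.64  0.84  0.81  0.71  2.19 -0.66]
dxyz mm [-19.9  82.4 -57.7] twist [-0.12  0.    0.09]
```

View pics/w1.png

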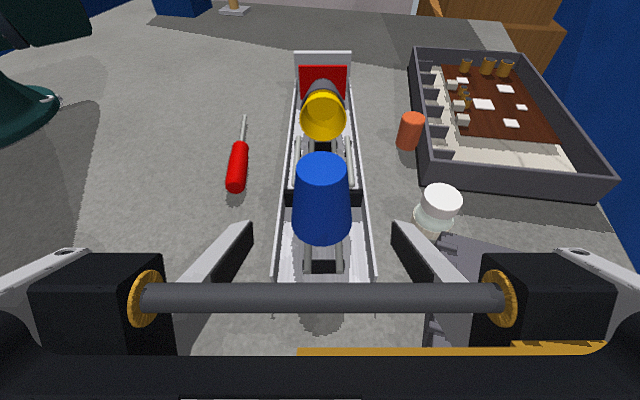

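View pics/s1.png

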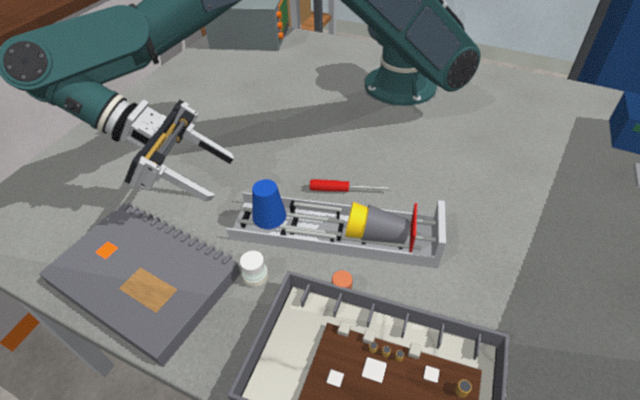

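Run:
```python
from seg import *
c=load('t0'); print('jar',rk(px(c,353,118,.055)),rk(px(c,353,118)),'cap',rk(px(c,276,135,.048)))
```

```text
jar [ 0.1307 -0.1329  0.055 ] [ 0.1318 -0.1336  0.0511] cap [0.1342 0.0192 0.048 ]
```

Call:
step_arm([
  {"xyz": [-0.005,0.0205,-0.0145],"twist": [0,0,0]},
  {"xyz": [-0.01,0.041,-0.029],"twist": [0,0,0]},
  {"xyz": [-0.015,0.062,-0.043],"twist": [0,0,0]},
  {"xyz": [-0.0195,0.0815,-0.0577],"twist": [0,0,0]},
  {"xyz": [-0.0195,0.0815,-0.0577],"twist": [0,0,0]},
  {"xyz": [-0.0195,0.0815,-0.0577],"twist": [0,0,0]},
])

```text
time: 3.42
tool_pos: [0.6104, -0.0897, 0.0571]
ee_rot: [-0.604, 0.004, 0.234]
wrist_force: [0.3, 0.1, 1.1]
width: 0.094
```

Run:
```python
from seg import *
st(); go([-.002,-.142,.061],55); snap('scene','s2'); snap('wrist','w2')
c=load('s2');p=c['p'][:,:,::-1]
a=cv2.resize(p[120:260,160:400],None,fx=3,fy=3); cv2.imwrite('pics/s2c.png',a)
```

```text
t 3.42 rack tcp [  -2.5 -143.1   57.1] rot err to tilt0 [55.39  0.14 -0.25] F rack [0.3  0.03 1.07] w 94.0 q [-0.57  0.76  1.07  0.68  2.01 -0.73]
dxyz mm [0.2 1.2 3.9] twist [-0.33 -0.32  0.16]
```

View pics/s2c.png

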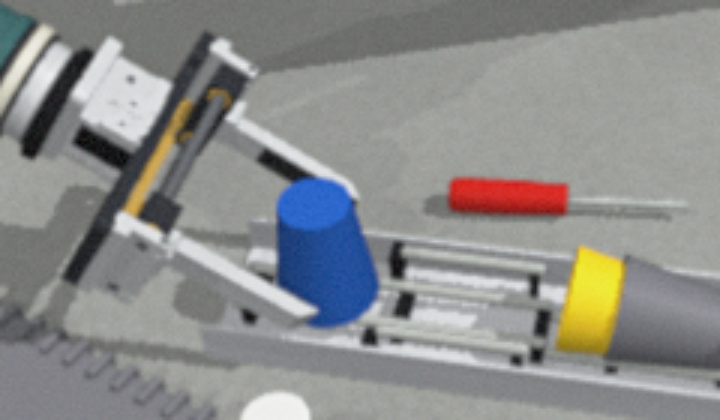

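View pics/w2.png

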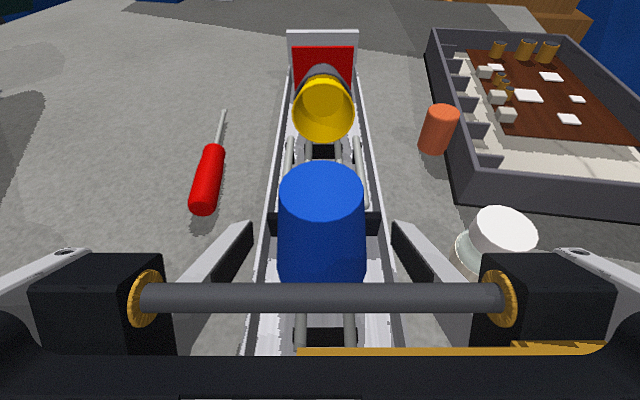

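Call:
step_arm([
  {"xyz": [0,0,0.002],"twist": [0,0,0]},
  {"xyz": [0,0,0.002],"twist": [0,0,0]},
  {"xyz": [0,0,0.002],"twist": [0,0,0]},
  {"xyz": [0,0,0.002],"twist": [0,0,0]},
  {"xyz": [0,0,0.002],"twist": [0,0,0]},
  {"xyz": [0,0,0.002],"twist": [0,0,0]},
  {"xyz": [0,0,0.002],"twist": [0,0,0]},
  {"xyz": [0,0,0.002],"twist": [0,0,0]},
], fingers=255)

```text
time: 4.18
tool_pos: [0.6101, -0.0899, 0.0579]
ee_rot: [-0.603, 0.005, 0.233]
wrist_force: [0.3, -0.6, 0.1]
width: 0.0597
```

Run:
```python
from seg import *
st()
```

```text
t 4.18 rack tcp [  -2.8 -143.2   57.9] rot err to tilt0 [55.43  0.16 -0.34] F rack [ 0.17 -0.68  0.05] w 59.7 q [-0.57  0.76  1.07  0.68  2.01 -0.73]
```

Call:
step_arm([
  {"xyz": [0,0,0.015],"twist": [0,0,0]},
  {"xyz": [0,0,0.03],"twist": [0,0,0]},
  {"xyz": [0,0,0.04],"twist": [0,0,0]},
  {"xyz": [0,0,0.04],"twist": [0,0,0]},
  {"xyz": [0,0,0.04],"twist": [0,0,0]},
])

```text
time: 4.6
tool_pos: [0.6108, -0.0901, 0.0996]
ee_rot: [-0.606, 0.002, 0.233]
wrist_force: [-0.5, 0.9, -1.2]
width: 0.0597
```

Run:
```python
from seg import *
st(); snap('scene','s3')
c=load('s3');p=c['p'][:,:,::-1]
a=cv2.resize(p[120:260,160:400],None,fx=3,fy=3); cv2.imwrite('pics/s3c.png',a)
```

```text
t 4.6 rack tcp [  -2.2 -143.6   99.6] rot err to tilt0 [55.27  0.02 -0.25] F rack [-0.26  0.98 -1.19] w 59.7 q [-0.57  0.72  1.05  0.7   2.06 -0.69]
```

View pics/s3c.png

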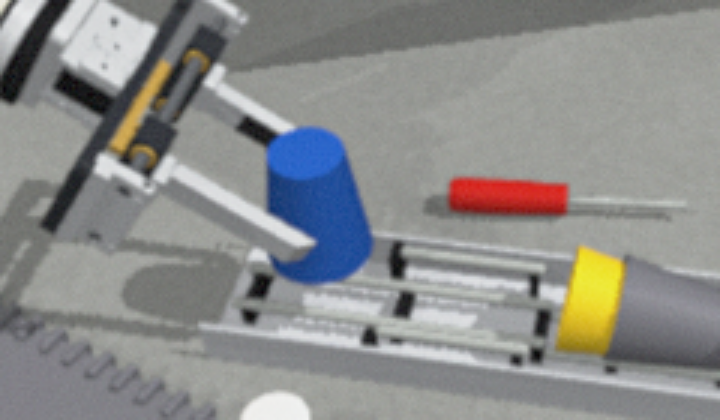

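Lifted and upright. Now I lay it over by turning 99° about −x of the rack.

Call:
step_arm([
  {"xyz": [-0.001,0.004,0],"twist": [-5.8,-1.4,0]},
  {"xyz": [-0.002,0.008,0],"twist": [-11.7,-2.8,0]},
  {"xyz": [-0.003,0.012,0],"twist": [-17.5,-4.2,0]},
  {"xyz": [-0.004,0.016,0],"twist": [-23.3,-5.6,0]},
  {"xyz": [-0.005,0.02,0],"twist": [-29.2,-7,0]},
  {"xyz": [-0.006,0.024,0],"twist": [-35,-8.4,0]},
  {"xyz": [-0.007,0.028,0],"twist": [-40.8,-9.8,0]},
  {"xyz": [-0.008,0.032,0],"twist": [-46.7,-11.3,0]},
  {"xyz": [-0.009,0.036,0],"twist": [-52.5,-12.7,0]},
  {"xyz": [-0.01,0.04,0],"twist": [-58.3,-14.1,0]},
  {"xyz": [-0.01,0.042,0],"twist": [-58.3,-14.1,0]},
])

```text
time: 5.57
tool_pos: [0.5984, -0.043, 0.0975]
ee_rot: [-1.649, -0.0, 0.237]
wrist_force: [-0.1, 0.5, -0.9]
width: 0.0593
```

Run:
```python
from seg import *
st(); go([-.0,-.1,.1],-44); snap('scene','s4')
c=load('s4');p=c['p'][:,:,::-1]
a=cv2.resize(p[100:260,200:440],None,fx=3,fy=3); cv2.imwrite('pics/s4c.png',a)
```

```text
t 5.57 rack tcp [ -3.2 -94.9  97.5] rot err to tilt0 [-4.51 -0.01  0.02] F rack [ 0.03  0.47 -0.94] w 59.3 q [-0.12  0.23  1.44 -0.07  1.44 -0.35]
dxyz mm [ 4.3 -4.2  2.5] twist [-38.39  -9.25  -0.02]
```

View pics/s4c.png

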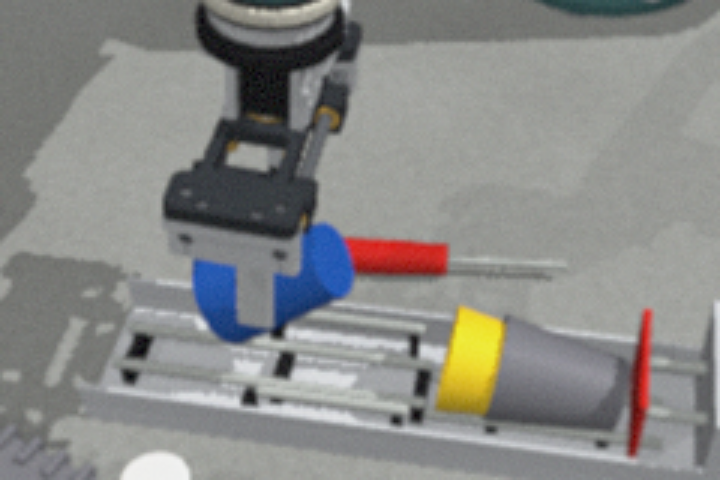

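Call:
step_arm([
  {"xyz": [0.001,-0.001,0],"twist": [-5.5,-1.3,0]},
  {"xyz": [0.002,-0.002,0],"twist": [-11,-2.65,0]},
  {"xyz": [0.003,-0.003,0],"twist": [-16.5,-4,0]},
  {"xyz": [0.004,-0.004,0],"twist": [-22,-5.3,0]},
  {"xyz": [0.004,-0.004,0],"twist": [-27.5,-6.6,0]},
  {"xyz": [0.004,-0.004,0],"twist": [-33,-7.95,0]},
  {"xyz": [0.004,-0.004,-0.005],"twist": [-38.4,-9.25,0]},
  {"xyz": [0.004,-0.004,-0.015],"twist": [-38.4,-9.25,0]},
  {"xyz": [0.004,-0.004,-0.025],"twist": [-38.4,-9.25,0]},
  {"xyz": [0.004,-0.004,-0.03],"twist": [-38.4,-9.25,0]},
  {"xyz": [0.004,-0.004,-0.03],"twist": [-38.4,-9.25,0]},
])

```text
time: 6.53
tool_pos: [0.6034, -0.0534, 0.0662]
ee_rot: [-2.337, -0.002, 0.23]
wrist_force: [0.3, -1.3, -1.1]
width: 0.0593
```

Run:
```python
from seg import *
st(); snap('scene','s5')
c=load('s5');p=c['p'][:,:,::-1]
a=cv2.resize(p[130:270,220:460],None,fx=3.3,fy=3.3); cv2.imwrite('pics/s5c.png',a)
```

```text
t 6.53 rack tcp [  -0.8 -106.2   66.2] rot err to tilt0 [-43.92   0.06  -0.4 ] F rack [-0.05 -1.29 -1.06] w 59.3 q [ 0.22  0.32  1.61 -0.8   1.31  0.24]
```

View pics/s5c.png

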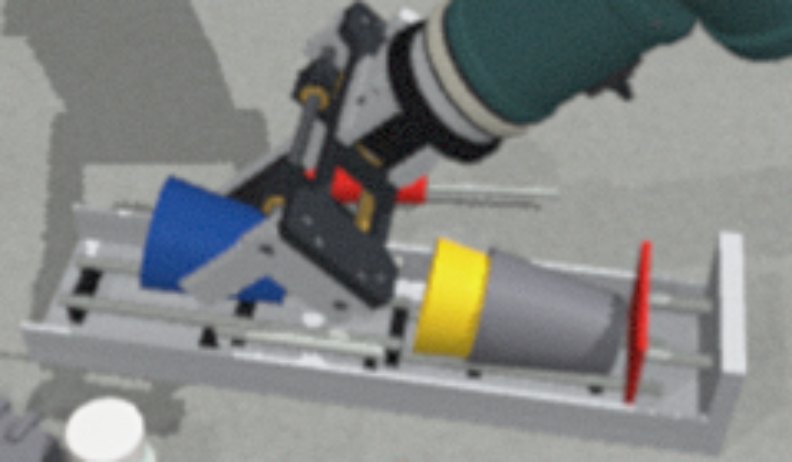

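Call:
step_arm([
  {"xyz": [0,0,-0.006],"twist": [0,0,0]},
  {"xyz": [0,0,-0.01],"twist": [0,0,0]},
  {"xyz": [0,0,-0.013],"twist": [0,0,0]},
  {"xyz": [0,0,-0.015],"twist": [0,0,0]},
  {"xyz": [0,0,-0.015],"twist": [0,0,0]},
  {"xyz": [0,0,-0.015],"twist": [0,0,0]},
])

```text
time: 7.08
tool_pos: [0.6041, -0.0517, 0.0529]
ee_rot: [-2.339, -0.005, 0.233]
wrist_force: [0.5, 0.1, -1.1]
width: 0.0596
```

Run:
```python
from seg import *
st()
```

```text
t 7.08 rack tcp [   0.3 -104.7   52.9] rot err to tilt0 [-44.04  -0.17  -0.29] F rack [ 0.48  0.02 -1.14] w 59.6 q [ 0.22  0.33  1.62 -0.81  1.29  0.26]
```

Call:
step_arm([
  {"xyz": [0,0,-0.001],"twist": [0,0,0]},
  {"xyz": [0,0,-0.002],"twist": [0,0,0]},
  {"xyz": [0,0,-0.003],"twist": [0,0,0]},
  {"xyz": [0,0,-0.004],"twist": [0,0,0]},
  {"xyz": [0,0,-0.004],"twist": [0,0,0]},
])

```text
time: 7.5
tool_pos: [0.6042, -0.0518, 0.0493]
ee_rot: [-2.34, -0.005, 0.233]
wrist_force: [-0.8, 1.2, 0.9]
width: 0.0594
```

Run:
```python
from seg import *
st()
snap('scene','s6')
c=load('s6');p=c['p'][:,:,::-1]
a=cv2.resize(p[160:260,230:360],None,fx=5,fy=5); cv2.imwrite('pics/s6c.png',a)
```

```text
t 7.5 rack tcp [   0.3 -104.8   49.3] rot err to tilt0 [-44.07  -0.18  -0.3 ] F rack [-0.47  1.31  0.91] w 59.4 q [ 0.22  0.34  1.62 -0.81  1.29  0.27]
```

View pics/s6c.png

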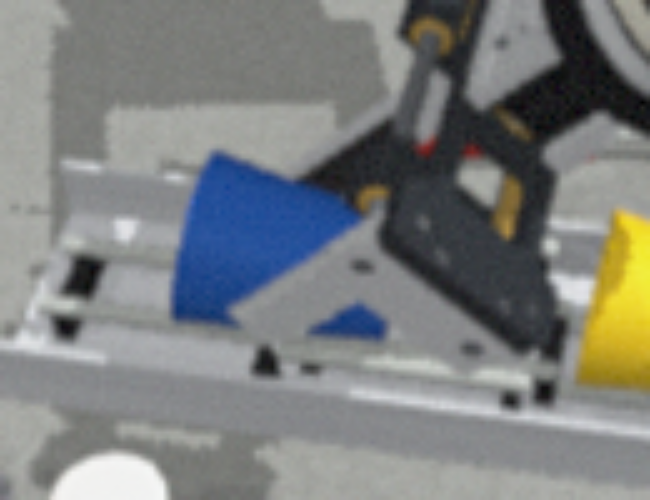

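Call:
step_arm([
  {"xyz": [0,0,-0.001],"twist": [0,0,0]},
  {"xyz": [0,0,-0.001],"twist": [0,0,0]},
])

```text
time: 7.72
tool_pos: [0.6042, -0.0519, 0.0492]
ee_rot: [-2.341, -0.005, 0.232]
wrist_force: [-2.3, 0.7, 4.5]
width: 0.0593
```

Call:
step_arm([
  {"xyz": [0,0,0],"twist": [0,0,0]},
  {"xyz": [0,0,0],"twist": [0,0,0]},
  {"xyz": [0,0,0],"twist": [0,0,0]},
  {"xyz": [0,0,0],"twist": [0,0,0]},
  {"xyz": [0,0,0],"twist": [0,0,0]},
  {"xyz": [0,0,0],"twist": [0,0,0]},
], fingers=0)

```text
time: 8.22
tool_pos: [0.6041, -0.0518, 0.0477]
ee_rot: [-2.339, -0.004, 0.233]
wrist_force: [0.2, -0.3, -0.6]
width: 0.0932
```

Run:
```python
from seg import *
st()
go([0,-.10,.15],0)
```

```text
t 8.22 rack tcp [   0.3 -104.7   47.7] rot err to tilt0 [-44.03  -0.16  -0.28] F rack [ 0.12 -0.31 -0.62] w 93.2 q [ 0.22  0.34  1.62 -0.81  1.28  0.27]
dxyz mm [ -1.4   4.5 102.3] twist [42.76 10.47  0.28]
```

Call:
step_arm([
  {"xyz": [0,0,0.02],"twist": [0,0,0]},
  {"xyz": [0,0,0.05],"twist": [0,0,0]},
  {"xyz": [0,0,0.08],"twist": [0,0,0]},
  {"xyz": [0,0,0.1],"twist": [6,1.45,0]},
  {"xyz": [0,0,0.11],"twist": [12,2.9,0.1]},
  {"xyz": [0,-0.005,0.11],"twist": [18,4.4,0.1]},
  {"xyz": [0,-0.01,0.11],"twist": [24,5.9,0.2]},
  {"xyz": [0,-0.015,0.11],"twist": [30,7.4,0.2]},
  {"xyz": [0,-0.02,0.11],"twist": [36,8.8,0.3]},
  {"xyz": [0.003,-0.02,0.11],"twist": [42.8,10.5,0.3]},
  {"xyz": [0.003,-0.02,0.11],"twist": [42.8,10.5,0.3]},
  {"xyz": [0.003,-0.02,0.11],"twist": [42.8,10.5,0.3]},
])

```text
time: 9.22
tool_pos: [0.6072, -0.0739, 0.1575]
ee_rot: [-1.571, 0.001, 0.233]
wrist_force: [0.1, 0.4, 0.2]
width: 0.0942
```

Run:
```python
from seg import *
st()
snap('scene','s7');snap('wrist','w7')
c=load('s7');p=c['p'][:,:,::-1]
a=cv2.resize(p[140:270,220:460],None,fx=3.3,fy=3.3); cv2.imwrite('pics/s7c.png',a)
for n in ['w7','s7']:
    P,h,ok=cloud(n); H,S,V=h.T; R=rk(P)
    lane=ok&(abs(R[:,0])<.042)&(abs(R[:,1])<.2)&(R[:,2]<.12)
    for nm,m in dict(blue=(abs(H-112)<12)&(S>120),yellow=(abs(H-27)<6)&(S>150)).items():
        Q=R[m&lane&(R[:,2]>.02)]; print(n,nm,len(Q),np.percentile(Q,[1,50,99],axis=0).ravel())
    Q=R[(abs(H-112)<12)&(S>120)&lane]
    for y0 in np.arange(-.14,-.05,.01):
        q=Q[abs(Q[:,1]-y0)<.005]
        if len(q)>20:
            A=np.c_[2*q[:,0],2*q[:,2],np.ones(len(q))]; s=np.linalg.lstsq(A,(q[:,[0,2]]**2).sum(1),rcond=None)[0]
            print('  circ y',y0,s[:2],np.sqrt(s[2]+s[0]**2+s[1]**2),len(q))
```

```text
t 9.22 rack tcp [  -1.9 -127.   157.5] rot err to tilt0 [-0.03  0.05 -0.21] F rack [0.18 0.35 0.2 ] w 94.2 q [-0.21  0.24  1.31 -0.    1.6  -0.45]
w7 blue 4731 [-0.0281 -0.1309  0.0507  0.0007 -0.0971  0.0701  0.0295 -0.0553  0.0849]
w7 yellow 3042 [-0.0305  0.0157  0.0203  0.0005  0.0314  0.0689  0.0308  0.0506  0.0795]
  circ y -0.13 [0.0006 0.0484] 0.03613989660994335 466
  circ y -0.12 [0.0004 0.0524] 0.030554950081975278 707
  circ y -0.10999999999999999 [0.0004 0.0506] 0.029222835507882877 667
  circ y -0.09999999999999998 [0.0006 0.044 ] 0.03202564611252956 668
  circ y -0.08999999999999997 [0.0004 0.0471] 0.02652338383345808 601
  circ y -0.07999999999999996 [0.0005 0.0421] 0.027871604577219235 566
  circ y -0.06999999999999995 [0.0004 0.0441] 0.023404124435807656 543
  circ y -0.05999999999999994 [0.0003 0.0421] 0.022133429351153807 488
s7 blue 1237 [-0.0158 -0.1353  0.0386  0.0174 -0.1004  0.0667  0.0331 -0.0585  0.0856]
s7 yellow 544 [-0.0299  0.0144  0.0289  0.0193  0.0318  0.068   0.0337  0.0479  0.0799]
  circ y -0.13 [0.0005 0.0537] 0.03189387285141469 176
  circ y -0.12 [0.0008 0.0529] 0.029933244392656384 183
  circ y -0.10999999999999999 [0.0007 0.051 ] 0.028578940109893248 171
  circ y -0.09999999999999998 [0.0011 0.0494] 0.026947302022156366 160
  circ y -0.08999999999999997 [0.0011 0.0481] 0.025328949424021075 158
  circ y -0.07999999999999996 [0.001  0.0461] 0.024088554738936428 145
  circ y -0.06999999999999995 [0.001  0.0442] 0.02281868646303075 138
  circ y -0.05999999999999994 [0.0018 0.0438] 0.02045337331256287 92
```

View pics/s7c.png

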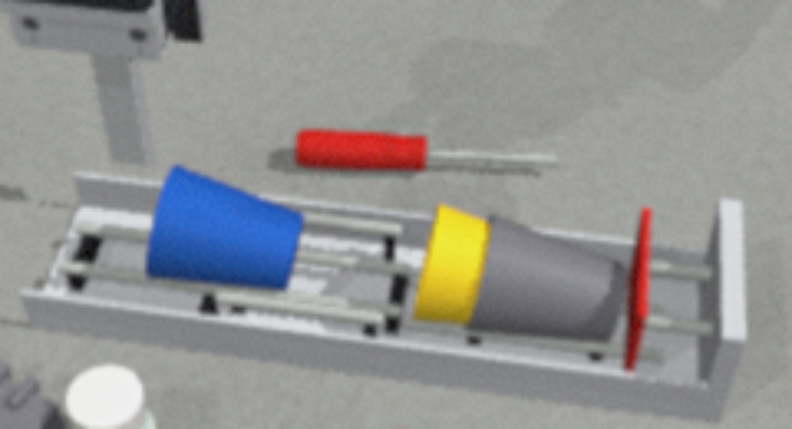

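View pics/w7.png

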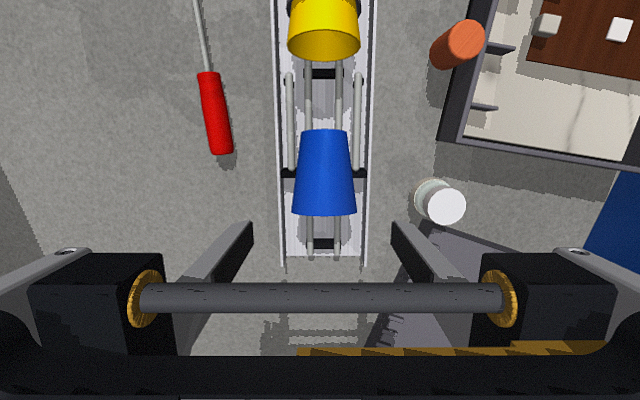

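Run:
```python
from seg import *
st(); go([0.0005,-.116,.052],0)
```

```text
t 9.32 rack tcp [  -1.8 -124.3  157.4] rot err to tilt0 [-0.01  0.07  0.03] F rack [-0.35 -0.13 -0.31] w 93.9 q [-0.21  0.24  1.31 -0.    1.6  -0.45]
dxyz mm [   0.3    8.6 -105.4] twist [ 0.02 -0.07 -0.03]
```

Call:
step_arm([
  {"xyz": [0,0.008,-0.02],"twist": [0,0,0]},
  {"xyz": [0,0.0085,-0.045],"twist": [0,0,0]},
  {"xyz": [0,0.0085,-0.07],"twist": [0,0,0]},
  {"xyz": [0,0.0085,-0.09],"twist": [0,0,0]},
  {"xyz": [0,0.0085,-0.1],"twist": [0,0,0]},
  {"xyz": [0,0.0085,-0.104],"twist": [0,0,0]},
  {"xyz": [0,0.0085,-0.104],"twist": [0,0,0]},
  {"xyz": [0,0.0085,-0.104],"twist": [0,0,0]},
])

```text
time: 9.98
tool_pos: [0.6078, -0.0627, 0.0552]
ee_rot: [-1.571, -0.002, 0.238]
wrist_force: [-0.7, 0.1, 0.7]
width: 0.094
```

Run:
```python
from seg import *
st()
```

```text
t 9.98 rack tcp [   1.3 -116.3   55.2] rot err to tilt0 [-0.03 -0.09  0.07] F rack [-0.65  0.29  0.67] w 94.0 q [-0.2   0.3   1.44  0.    1.4  -0.43]
```

Call:
step_arm([
  {"xyz": [-0.0005,0,-0.003],"twist": [0,0,0]},
  {"xyz": [-0.0005,0,-0.003],"twist": [0,0,0]},
  {"xyz": [-0.0005,0,-0.003],"twist": [0,0,0]},
])

```text
time: 10.23
tool_pos: [0.6071, -0.0634, 0.0519]
ee_rot: [-1.571, -0.001, 0.237]
wrist_force: [1.0, -0.8, 1.0]
width: 0.0942
```

Call:
step_arm([
  {"xyz": [0,0,0],"twist": [0,0,0]},
  {"xyz": [0,0,0],"twist": [0,0,0]},
  {"xyz": [0,0,0],"twist": [0,0,0]},
  {"xyz": [0,0,0],"twist": [0,0,0]},
  {"xyz": [0,0,0],"twist": [0,0,0]},
  {"xyz": [0,0,0],"twist": [0,0,0]},
], fingers=255)

```text
time: 10.73
tool_pos: [0.6067, -0.0634, 0.051]
ee_rot: [-1.57, 0.0, 0.237]
wrist_force: [-0.2, 0.6, 0.1]
width: 0.0626
```

Run:
```python
from seg import *
st(); go([.0,-.03,.056],0)
```

```text
t 10.73 rack tcp [   0.  -116.6   51. ] rot err to tilt0 [0.02 0.   0.  ] F rack [-0.05  0.58  0.06] w 62.6 q [-0.2   0.3   1.45  0.    1.39 -0.43]
dxyz mm [-20.3  84.2   5. ] twist [-0.02 -0.01 -0.  ]
```

Call:
step_arm([
  {"xyz": [0,0,0],"twist": [0,0,0]},
  {"xyz": [0,0,0],"twist": [0,0,0]},
  {"xyz": [0.001,-0.004,0.001],"twist": [0,0,0]},
  {"xyz": [0.002,-0.008,0.001],"twist": [0,0,0]},
  {"xyz": [0.002,-0.008,0.001],"twist": [0,0,0]},
  {"xyz": [0.002,-0.008,0.001],"twist": [0,0,0]},
], fingers=30)

```text
time: 11.23
tool_pos: [0.6087, -0.0717, 0.052]
ee_rot: [-1.57, -0.0, 0.236]
wrist_force: [-0.2, 0.7, 0.1]
width: 0.0829
```

Call:
step_arm([
  {"xyz": [0,0,0],"twist": [0,0,0]},
  {"xyz": [0,0,0],"twist": [0,0,0]},
  {"xyz": [0,0,0],"twist": [0,0,0]},
  {"xyz": [0,0,0],"twist": [0,0,0]},
  {"xyz": [0,0,0],"twist": [0,0,0]},
  {"xyz": [0,0,0],"twist": [0,0,0]},
], fingers=255)

```text
time: 11.73
tool_pos: [0.6086, -0.0712, 0.0519]
ee_rot: [-1.57, 0.0, 0.237]
wrist_force: [-0.7, 0.6, -0.6]
width: 0.0646
```

Run:
```python
from seg import *
st(); snap('scene','s8'); go([.0,-.05,.057],0)
c=load('s8');p=c['p'][:,:,::-1]
a=cv2.resize(p[140:270,220:460],None,fx=3.3,fy=3.3); cv2.imwrite('pics/s8c.png',a)
```

```text
t 11.73 rack tcp [   0.1 -124.7   51.9] rot err to tilt0 [0.03 0.01 0.01] F rack [-0.5   0.76 -0.63] w 64.6 q [-0.21  0.31  1.44  0.    1.4  -0.45]
dxyz mm [-17.6  72.6   5.1] twist [-0.03 -0.02 -0.01]
```

View pics/s8c.png

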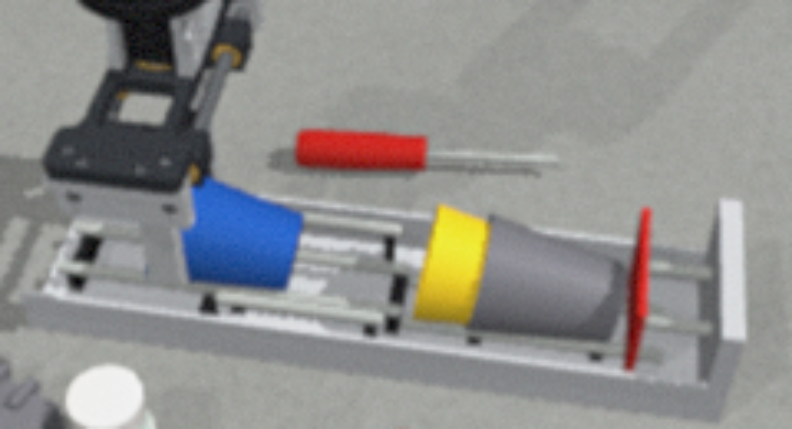

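Call:
step_arm([
  {"xyz": [0,0,0.003],"twist": [0,0,0]},
  {"xyz": [-0.001,0.004,0.005],"twist": [0,0,0]},
  {"xyz": [-0.003,0.012,0.005],"twist": [0,0,0]},
  {"xyz": [-0.006,0.024,0.005],"twist": [0,0,0]},
  {"xyz": [-0.009,0.036,0.005],"twist": [0,0,0]},
  {"xyz": [-0.012,0.048,0.005],"twist": [0,0,0]},
  {"xyz": [-0.014,0.058,0.005],"twist": [0,0,0]},
  {"xyz": [-0.016,0.065,0.005],"twist": [0,0,0]},
  {"xyz": [-0.0165,0.068,0.005],"twist": [0,0,0]},
  {"xyz": [-0.0165,0.068,0.005],"twist": [0,0,0]},
  {"xyz": [-0.0165,0.068,0.005],"twist": [0,0,0]},
])

```text
time: 12.7
tool_pos: [0.5922, -0.0032, 0.057]
ee_rot: [-1.571, 0.0, 0.237]
wrist_force: [0.1, 0.2, -0.3]
width: 0.0646
```

Run:
```python
from seg import *
st(); snap('scene','s9'); snap('top','t9'); go([.0,-.03,.055],0)
for n,(a,b,cc,d) in dict(s9=(140,270,220,460),t9=(150,250,195,420)).items():
    p=load(n)['p'][:,:,::-1]
    cv2.imwrite(f'pics/{n}c.png',cv2.resize(p[a:b,cc:d],None,fx=3.3,fy=3.3))
```

```text
t 12.7 rack tcp [  0.  -54.8  57. ] rot err to tilt0 [0.   0.   0.03] F rack [ 0.14  0.21 -0.26] w 64.6 q [-0.1   0.26  1.49  0.    1.39 -0.34]
dxyz mm [-5.9 24.6 -2. ] twist [-0.01 -0.01  0.02]
```

View pics/s9c.png

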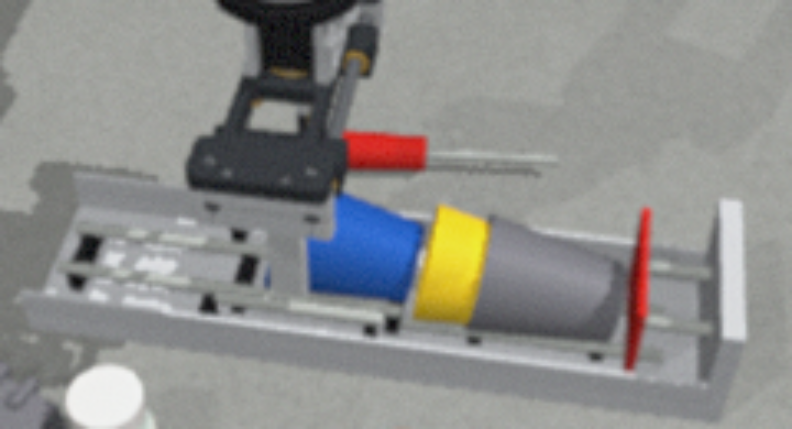

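View pics/t9c.png

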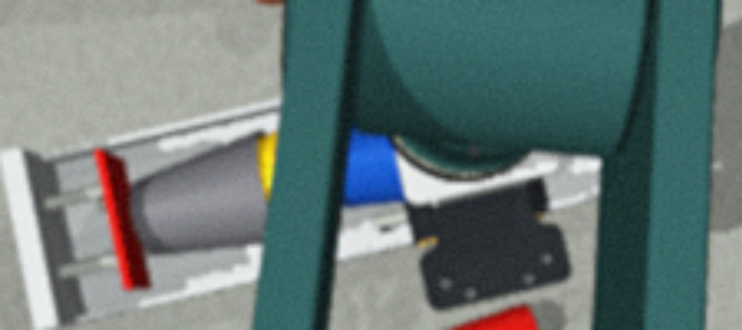

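Call:
step_arm([
  {"xyz": [-0.001,0.005,0],"twist": [0,0,0]},
  {"xyz": [-0.0025,0.01,0],"twist": [0,0,0]},
  {"xyz": [-0.0035,0.015,0],"twist": [0,0,0]},
  {"xyz": [-0.005,0.02,0],"twist": [0,0,0]},
  {"xyz": [-0.006,0.025,0],"twist": [0,0,0]},
  {"xyz": [-0.006,0.025,0],"twist": [0,0,0]},
  {"xyz": [-0.006,0.025,0],"twist": [0,0,0]},
])

```text
time: 13.38
tool_pos: [0.586, 0.0222, 0.057]
ee_rot: [-1.57, 0.0, 0.237]
wrist_force: [-0.1, 0.1, -1.2]
width: 0.065
```

Run:
```python
from seg import *
st(); snap('scene','s10'); 
for n,(a,b,cc,d) in dict(s10=(140,270,220,460)).items():
    p=load(n)['p'][:,:,::-1]
    cv2.imwrite(f'pics/{n}c.png',cv2.resize(p[a:b,cc:d],None,fx=3.3,fy=3.3))
```

```text
t 13.38 rack tcp [  0.  -28.6  57. ] rot err to tilt0 [0.02 0.01 0.05] F rack [-0.04  0.15 -1.2 ] w 65.0 q [-0.06  0.25  1.5   0.    1.39 -0.3 ]
```

View pics/s10c.png

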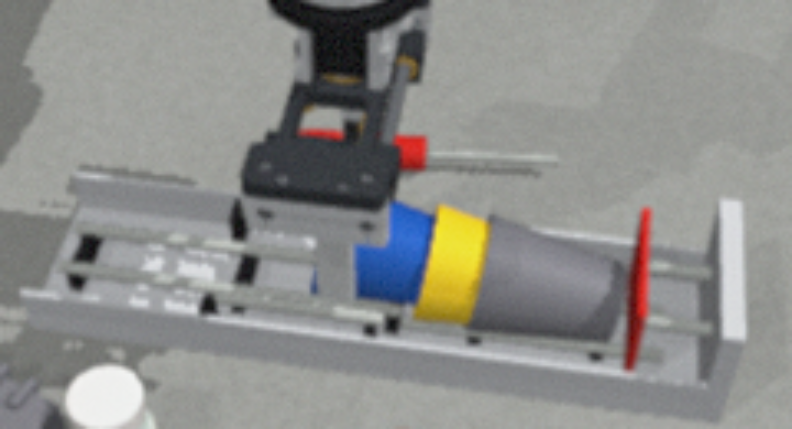

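Call:
step_arm([
  {"xyz": [-0.001,0.004,-0.0006],"twist": [0,0,0]},
  {"xyz": [-0.002,0.008,-0.0013],"twist": [0,0,0]},
  {"xyz": [-0.003,0.012,-0.002],"twist": [0,0,0]},
  {"xyz": [-0.004,0.016,-0.0026],"twist": [0,0,0]},
  {"xyz": [-0.0045,0.019,-0.003],"twist": [0,0,0]},
  {"xyz": [-0.0045,0.019,-0.003],"twist": [0,0,0]},
  {"xyz": [-0.0045,0.019,-0.003],"twist": [0,0,0]},
])

```text
time: 14.02
tool_pos: [0.5816, 0.041, 0.0539]
ee_rot: [-1.57, 0.0, 0.237]
wrist_force: [0.1, -0.3, -0.9]
width: 0.0645
```

Run:
```python
from seg import *
st()
```

```text
t 14.02 rack tcp [ 0.1 -9.3 53.9] rot err to tilt0 [0.02 0.01 0.04] F rack [ 0.03 -0.36 -0.85] w 64.5 q [-0.03  0.24  1.52  0.    1.38 -0.26]
```

Call:
step_arm([
  {"xyz": [-0.0005,0.002,-0.0003],"twist": [0,0,0]},
  {"xyz": [-0.001,0.004,-0.0006],"twist": [0,0,0]},
  {"xyz": [-0.0015,0.006,-0.001],"twist": [0,0,0]},
  {"xyz": [-0.002,0.008,-0.0013],"twist": [0,0,0]},
  {"xyz": [-0.002,0.008,-0.0013],"twist": [0,0,0]},
  {"xyz": [-0.002,0.008,-0.0013],"twist": [0,0,0]},
])

```text
time: 14.52
tool_pos: [0.5795, 0.0489, 0.0525]
ee_rot: [-1.57, 0.0, 0.237]
wrist_force: [-0.3, 1.3, -0.8]
width: 0.0646
```

Run:
```python
from seg import *
st(); snap('scene','s11'); 
for n,(a,b,cc,d) in dict(s11=(170,270,320,460)).items():
    p=load(n)['p'][:,:,::-1]
    cv2.imwrite(f'pics/{n}c.png',cv2.resize(p[a:b,cc:d],None,fx=5,fy=5))
```

```text
t 14.52 rack tcp [-0.1 -1.2 52.5] rot err to tilt0 [0.03 0.02 0.02] F rack [-0.02  1.29 -0.81] w 64.6 q [-0.01  0.24  1.52  0.    1.38 -0.25]
```

View pics/s11c.png

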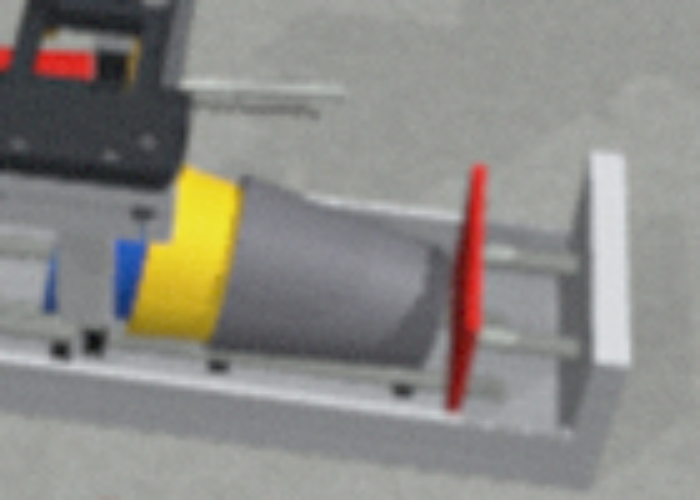

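Call:
step_arm([
  {"xyz": [-0.0002,0.001,-0.0003],"twist": [0,0,0]},
  {"xyz": [-0.0005,0.002,-0.0006],"twist": [0,0,0]},
  {"xyz": [-0.0007,0.003,-0.0009],"twist": [0,0,0]},
  {"xyz": [-0.0007,0.003,-0.0009],"twist": [0,0,0]},
])

```text
time: 14.9
tool_pos: [0.5791, 0.0513, 0.0519]
ee_rot: [-1.571, -0.0, 0.237]
wrist_force: [0.7, -1.7, -1.0]
width: 0.0648
```

Call:
step_arm([
  {"xyz": [-0.0002,0.001,-0.0002],"twist": [0,0,0]},
  {"xyz": [-0.0005,0.002,-0.0003],"twist": [0,0,0]},
  {"xyz": [-0.0005,0.002,-0.0003],"twist": [0,0,0]},
])

```text
time: 15.15
tool_pos: [0.5786, 0.0533, 0.0518]
ee_rot: [-1.571, -0.0, 0.236]
wrist_force: [1.0, -3.6, 0.5]
width: 0.0644
```

```bash
cat > look.py <<'E'
import sys
from seg import *
n=sys.argv[1]
st(); snap('scene',n)
p=load(n)['p'][:,:,::-1]
cv2.imwrite(f'pics/{n}c.png',cv2.resize(p[170:270,320:460],None,fx=5,fy=5,interpolation=cv2.INTER_CUBIC))
P,h,ok=cloud(n); H,S,V=h.T; R=rk(P)
lane=ok&(abs(R[:,0])<.042)&(abs(R[:,1])<.2)&(R[:,2]<.09)&(R[:,2]>.02)
for nm,m in dict(blue=(abs(H-112)<12)&(S>120),yellow=(abs(H-27)<6)&(S>150),red=((H<5)|(H>175))&(S>160)&(R[:,1]>.1)).items():
    Q=R[m&lane]; print(nm,len(Q),(1000*np.percentile(Q,[2,50,98],axis=0)).round(1).tolist())
E
python3 look.py s12
```

```text
t 15.15 rack tcp [ 0.1  3.4 51.8] rot err to tilt0 [-0.03 -0.02 -0.  ] F rack [ 0.13 -3.74  0.54] w 64.4 q [-0.01  0.24  1.52 -0.    1.38 -0.24]
blue 50 [[20.0, -10.6, 41.2], [26.9, 15.5, 63.0], [34.1, 20.1, 72.1]]
yellow 440 [[-14.7, 20.7, 37.8], [23.3, 38.2, 66.7], [33.7, 50.9, 78.3]]
red 139 [[-32.8, 132.7, 30.6], [15.0, 133.1, 66.1], [40.3, 135.7, 73.4]]
```

View pics/s12c.png

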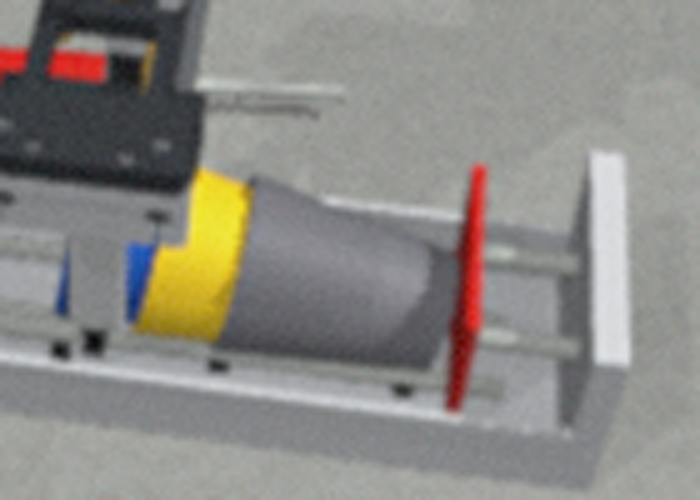

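Call:
step_arm([
  {"xyz": [-0.0001,0.0005,-0.0001],"twist": [0,0,0]},
  {"xyz": [-0.0001,0.0005,-0.0001],"twist": [0,0,0]},
  {"xyz": [-0.0001,0.0005,-0.0001],"twist": [0,0,0]},
])

```text
time: 15.45
tool_pos: [0.5785, 0.0537, 0.0517]
ee_rot: [-1.571, -0.0, 0.236]
wrist_force: [-0.8, -3.5, 1.7]
width: 0.0651
```

Call:
step_arm([
  {"xyz": [-0.0001,0.0005,-0.0001],"twist": [0,0,0]},
  {"xyz": [-0.0001,0.0005,-0.0001],"twist": [0,0,0]},
  {"xyz": [-0.0001,0.0005,-0.0001],"twist": [0,0,0]},
])

```text
time: 15.7
tool_pos: [0.5784, 0.0542, 0.0517]
ee_rot: [-1.571, -0.0, 0.236]
wrist_force: [-0.5, -5.1, 2.3]
width: 0.0645
```

Call:
step_arm([
  {"xyz": [-0.0001,0.0006,0.0002],"twist": [0,0,0]},
  {"xyz": [-0.0001,0.0006,0.0002],"twist": [0,0,0]},
  {"xyz": [-0.0001,0.0006,0.0002],"twist": [0,0,0]},
])

```text
time: 15.95
tool_pos: [0.5782, 0.055, 0.0517]
ee_rot: [-1.571, -0.0, 0.237]
wrist_force: [-0.5, -4.8, 2.8]
width: 0.0644
```

Call:
step_arm([
  {"xyz": [-0.0001,0.0006,0.0001],"twist": [0,0,0]},
  {"xyz": [-0.0001,0.0006,0.0001],"twist": [0,0,0]},
  {"xyz": [-0.0001,0.0006,0.0001],"twist": [0,0,0]},
])

```text
time: 16.2
tool_pos: [0.5782, 0.0551, 0.0517]
ee_rot: [-1.572, 0.0, 0.236]
wrist_force: [0.3, -6.3, 1.9]
width: 0.0642
```

```bash
python3 look.py s13
```

```text
t 16.2 rack tcp [ 0.1  5.2 51.7] rot err to tilt0 [-0.07  0.   -0.  ] F rack [-1.15 -6.21  1.93] w 64.2 q [-0.    0.24  1.52 -0.    1.38 -0.24]
blue 51 [[21.4, -9.0, 42.0], [27.4, 17.1, 63.0], [33.4, 20.7, 72.3]]
yellow 433 [[-13.6, 22.6, 38.6], [23.6, 40.4, 65.9], [32.8, 52.7, 78.2]]
red 128 [[-33.5, 132.8, 28.3], [18.9, 133.3, 67.1], [40.9, 135.8, 73.0]]
```

View pics/s13c.png

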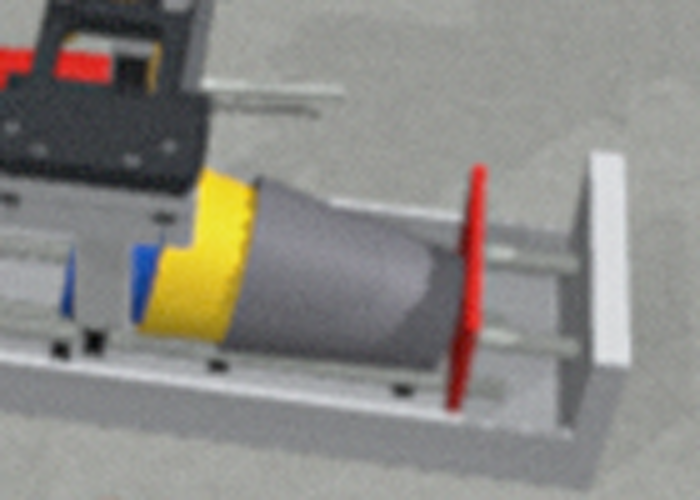

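Call:
step_arm([
  {"xyz": [-0.0002,0.001,0.0],"twist": [0,0,0]},
  {"xyz": [-0.0002,0.001,0.0],"twist": [0,0,0]},
  {"xyz": [-0.0002,0.001,0.0],"twist": [0,0,0]},
])

```text
time: 16.5
tool_pos: [0.5782, 0.0554, 0.0517]
ee_rot: [-1.573, 0.0, 0.236]
wrist_force: [-0.0, -7.4, 1.5]
width: 0.0646
```

Call:
step_arm([
  {"xyz": [-0.0001,0.0006,0.0],"twist": [0,0,0]},
  {"xyz": [-0.0001,0.0006,0.0],"twist": [0,0,0]},
  {"xyz": [-0.0001,0.0006,0.0],"twist": [0,0,0]},
])

```text
time: 16.75
tool_pos: [0.5782, 0.0555, 0.0517]
ee_rot: [-1.574, 0.0, 0.236]
wrist_force: [0.2, -8.4, 1.5]
width: 0.0647
```

```bash
python3 look.py s14
```

```text
t 16.75 rack tcp [ 0.2  5.6 51.7] rot err to tilt0 [-0.2   0.   -0.01] F rack [-1.75 -8.19  1.46] w 64.7 q [ 0.    0.24  1.52 -0.    1.38 -0.24]
blue 56 [[20.2, -8.7, 42.3], [27.4, 17.0, 62.3], [33.6, 21.0, 72.3]]
yellow 429 [[-13.3, 23.2, 38.1], [23.7, 40.6, 66.1], [33.2, 53.0, 77.7]]
red 130 [[-33.1, 133.0, 28.4], [17.4, 133.6, 66.9], [40.3, 136.0, 72.6]]
```

Call:
step_arm([
  {"xyz": [-0.0002,0.001,0.0],"twist": [0,0,0]},
  {"xyz": [-0.0005,0.002,0.0],"twist": [0,0,0]},
  {"xyz": [-0.0005,0.002,0.0],"twist": [0,0,0]},
  {"xyz": [-0.0005,0.002,0.0],"twist": [0,0,0]},
])

```text
time: 17.13
tool_pos: [0.578, 0.0561, 0.0517]
ee_rot: [-1.577, -0.0, 0.236]
wrist_force: [0.5, -12.2, 1.0]
width: 0.0648
```

Call:
step_arm([
  {"xyz": [-0.0002,0.001,0.0],"twist": [0,0,0]},
  {"xyz": [-0.0002,0.001,0.0],"twist": [0,0,0]},
  {"xyz": [-0.0002,0.001,0.0],"twist": [0,0,0]},
])

```text
time: 17.38
tool_pos: [0.578, 0.0564, 0.0517]
ee_rot: [-1.578, 0.0, 0.236]
wrist_force: [2.3, -13.1, 1.0]
width: 0.0645
```

```bash
python3 look.py s15
```

```text
t 17.38 rack tcp [ 0.2  6.5 51.7] rot err to tilt0 [-0.43  0.   -0.04] F rack [ -0.86 -13.27   1.04] w 64.5 q [ 0.    0.24  1.52 -0.01  1.38 -0.23]
blue 54 [[-0.6, -12.4, 25.8], [27.3, 18.4, 60.9], [34.7, 22.2, 72.1]]
yellow 426 [[-13.8, 24.2, 38.2], [23.4, 41.8, 65.5], [33.2, 54.1, 77.5]]
red 120 [[-31.9, 133.7, 30.8], [15.8, 134.3, 69.3], [40.5, 136.7, 73.2]]
```

View pics/s15c.png

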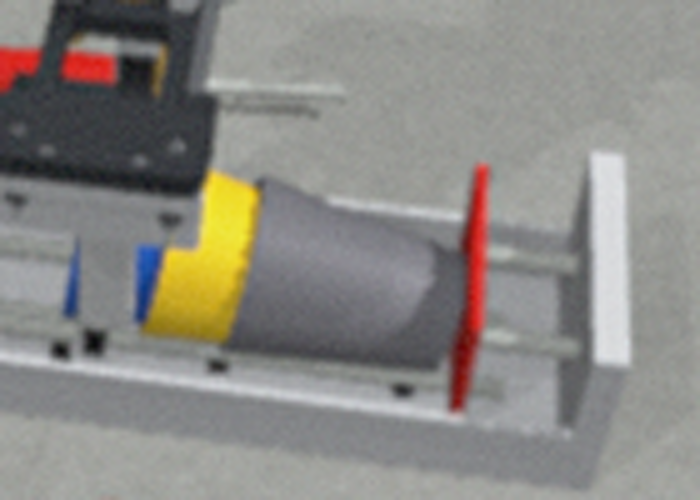

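Call:
step_arm([
  {"xyz": [0,0,0],"twist": [0,0,0]},
  {"xyz": [0,0,0],"twist": [0,0,0]},
  {"xyz": [0,0,0],"twist": [0,0,0]},
  {"xyz": [0,0,0],"twist": [0,0,0]},
  {"xyz": [0,0,0],"twist": [0,0,0]},
  {"xyz": [0,0,0],"twist": [0,0,0]},
])

```text
time: 17.93
tool_pos: [0.578, 0.0564, 0.0518]
ee_rot: [-1.578, -0.0, 0.236]
wrist_force: [1.0, -13.1, 1.2]
width: 0.0648
```

Call:
step_arm([
  {"xyz": [0.0002,-0.001,0],"twist": [0,0,0]},
  {"xyz": [0.0005,-0.002,0],"twist": [0,0,0]},
  {"xyz": [0.0007,-0.003,0],"twist": [0,0,0]},
  {"xyz": [0.0007,-0.003,0],"twist": [0,0,0]},
  {"xyz": [0.0007,-0.003,0],"twist": [0,0,0]},
])

```text
time: 18.35
tool_pos: [0.578, 0.0561, 0.0517]
ee_rot: [-1.573, 0.0, 0.236]
wrist_force: [0.3, -6.4, 1.0]
width: 0.0646
```

```bash
python3 look.py s16
```

```text
t 18.35 rack tcp [ 0.2  6.3 51.7] rot err to tilt0 [-0.11  0.   -0.01] F rack [-1.17 -6.27  1.02] w 64.6 q [ 0.    0.24  1.52 -0.    1.38 -0.24]
blue 59 [[20.2, -8.9, 42.1], [26.9, 17.7, 61.5], [33.8, 22.3, 72.6]]
yellow 434 [[-14.4, 24.2, 38.3], [23.8, 41.3, 66.1], [33.5, 53.8, 77.3]]
red 125 [[-32.4, 133.6, 31.4], [15.5, 134.2, 68.4], [40.5, 136.6, 73.1]]
```

Call:
step_arm([
  {"xyz": [0.0002,-0.001,0],"twist": [0,0,0]},
  {"xyz": [0.0005,-0.002,0],"twist": [0,0,0]},
  {"xyz": [0.0005,-0.002,0],"twist": [0,0,0]},
  {"xyz": [0.0005,-0.002,0],"twist": [0,0,0]},
])

```text
time: 18.73
tool_pos: [0.5781, 0.0558, 0.0516]
ee_rot: [-1.57, 0.0, 0.237]
wrist_force: [-0.8, -3.0, 3.4]
width: 0.0647
```

Call:
step_arm([
  {"xyz": [0,0,0],"twist": [0,0,0]},
  {"xyz": [0,0,0],"twist": [0,0,0]},
  {"xyz": [0,0,0],"twist": [0,0,0]},
  {"xyz": [0,0,0],"twist": [0,0,0]},
  {"xyz": [0,0,0.02],"twist": [0,0,0]},
  {"xyz": [0,0,0.05],"twist": [0,0,0]},
  {"xyz": [0.01,-0.04,0.08],"twist": [0,0,0]},
  {"xyz": [0.02,-0.08,0.1],"twist": [0,0,0]},
  {"xyz": [0.03,-0.12,0.1],"twist": [0,0,0]},
  {"xyz": [0.03,-0.12,0.1],"twist": [0,0,0]},
  {"xyz": [0.03,-0.12,0.1],"twist": [0,0,0]},
], fingers=0)

```text
time: 19.65
tool_pos: [0.609, -0.0673, 0.1519]
ee_rot: [-1.571, -0.001, 0.232]
wrist_force: [-0.0, 1.2, 0.6]
width: 0.0938
```

```bash
python3 look.py s17
python3 - <<'E'
from seg import *
snap('wrist','w17')
P,h,ok=cloud('w17'); H,S,V=h.T; R=rk(P)
lane=ok&(abs(R[:,0])<.042)&(abs(R[:,1])<.2)&(R[:,2]<.09)&(R[:,2]>.015)
for nm,m in dict(blue=(abs(H-112)<12)&(S>120),yellow=(abs(H-27)<6)&(S>150)).items():
    m=m&lane&(abs(R[:,0])<.008)&(R[:,2]>.06); Q=R[m]; print(nm,len(Q),(1000*np.percentile(Q,[1,5,50,95,99],axis=0)).round(1).tolist())
E
```

```text
t 19.65 rack tcp [   1.4 -121.   151.9] rot err to tilt0 [-0.   -0.06 -0.24] F rack [0.28 1.18 0.6 ] w 93.8 q [-0.2   0.24  1.31  0.    1.58 -0.44]
blue 526 [[-18.7, -10.9, 40.2], [20.1, 6.9, 74.2], [32.6, 21.4, 85.6]]
yellow 516 [[-14.8, 23.4, 37.6], [20.3, 37.5, 68.4], [32.5, 52.2, 78.9]]
red 125 [[-34.1, 132.8, 29.6], [19.1, 133.2, 67.8], [40.5, 135.8, 73.5]]
blue 755 [[-7.4, -0.8, 75.5], [-6.6, -0.1, 76.5], [-0.2, 13.3, 80.9], [6.9, 26.7, 85.2], [7.7, 27.8, 86.2]]
yellow 613 [[-7.9, 27.9, 71.4], [-7.2, 28.9, 72.4], [-0.2, 39.3, 75.9], [7.2, 50.3, 79.1], [7.7, 51.1, 80.0]]
```

View pics/s17c.png

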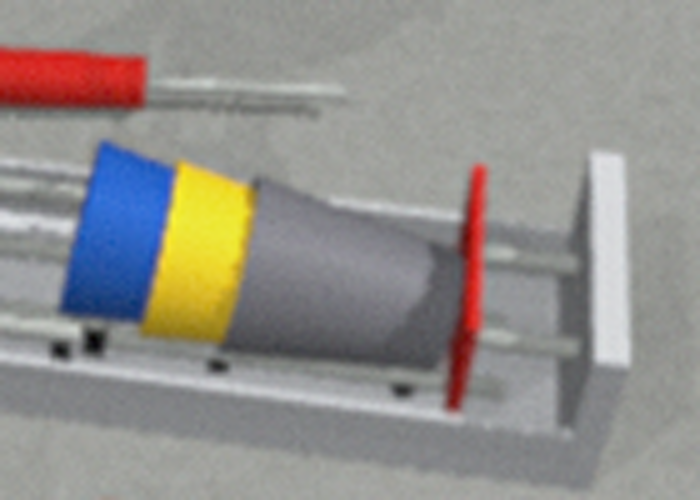

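View pics/w17.png

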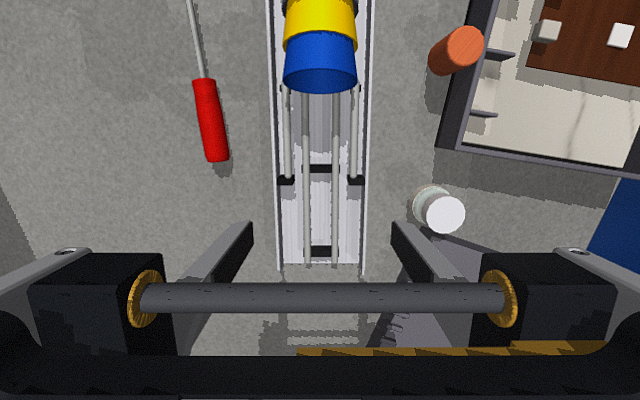

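Run:
```python
from seg import *
P,h,ok=cloud('s17'); H,S,V=h.T; R=rk(P)
lane=ok&(abs(R[:,1])<.2)&(R[:,2]<.09)&(R[:,2]>.03)
b=(abs(H-112)<14)&(S>100);y=(abs(H-27)<7)&(S>110)
for x0 in [-.01,-.005,0,.005,.01,.015,.02,.025]:
    m=lane&(abs(R[:,0]-x0)<.003)
    B=R[m&b];Y=R[m&y]
    print(x0,len(B),len(Y),(1000*np.array([B[:,1].min(),B[:,1].max(),Y[:,1].min(),Y[:,1].max()])).round(1))
snap('top','t17')
p=load('t17')['p'][:,:,::-1]
cv2.imwrite('pics/t17c.png',cv2.resize(p[150:250,195:420],None,fx=3.5,fy=3.5))
p=load('s17')['p'][:,:,::-1]
cv2.imwrite('pics/s17d.png',cv2.resize(p[185:255,325:415],None,fx=8,fy=8,interpolation=cv2.INTER_CUBIC))
```

```text
-0.01 27 27 [-2.8 23.2 26.5 53.1]
-0.005 34 38 [-4.  22.2 25.2 53.4]
0 40 36 [-3.3 22.8 25.9 53.9]
0.005 47 53 [-2.9 23.  25.2 52.9]
0.01 53 53 [-3.6 22.5 25.4 53.5]
0.015 60 62 [-4.4 22.4 24.9 53.7]
0.02 64 78 [-5.1 21.7 23.8 52.8]
0.025 89 90 [-6.3 21.  24.1 52.1]
```

View pics/s17d.png

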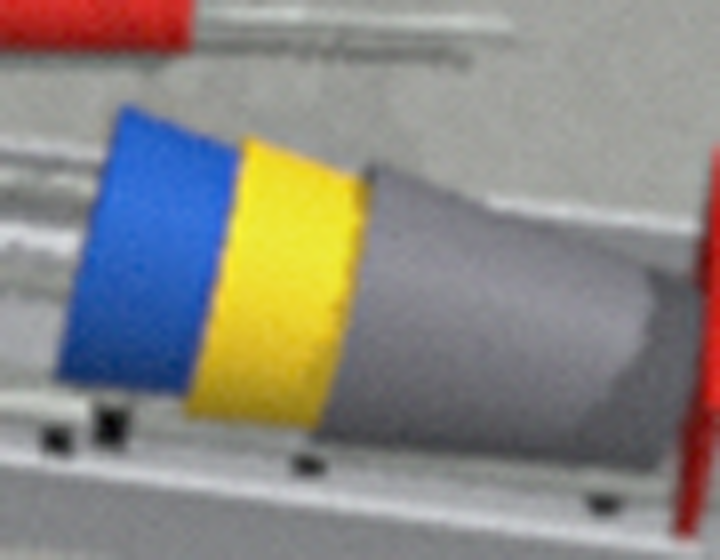

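View pics/t17c.png

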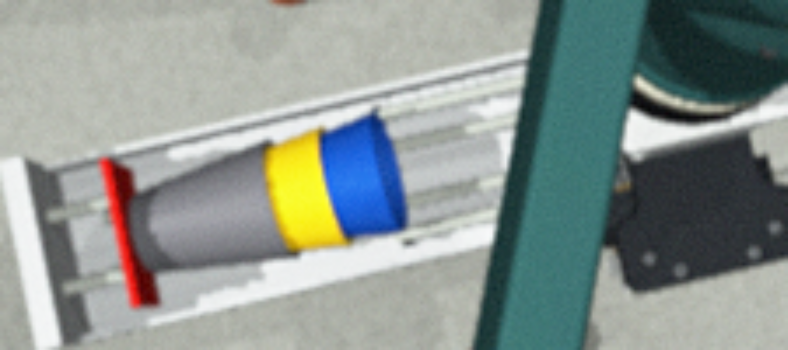

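Run:
```python
from seg import *
st()
a=load('s0');b=load('s17')
from cv2 import absdiff
d=absdiff(a['p'],b['p']).sum(2)
for n,(u0,u1,v0,v1) in dict(jar=(238,270,245,290),cap=(330,356,268,286),driver=(308,392,176,196)).items(): print(n,d[v0:v1,u0:u1].mean().round(1))
print(robot.close_job())
```

```text
t 19.8 rack tcp [   0.9 -116.5  150.4] rot err to tilt0 [0.16 0.1  0.05] F rack [ 0.93  0.48 -0.2 ] w 93.8 q [-0.2   0.24  1.32  0.    1.58 -0.43]
jar 18.5
cap 17.9
driver 22.4
the job is handed in; nothing more can be done
None
```

The blue cup is put away: fully inside the yellow cup, with all three cups nested and lying against the red end plate. I handed the job in at 19.8 s with the gripper open and clear of everything.

- **Handling:** I gripped the standing cup from the entry side, lifted it and laid it over 99° onto the raised rods. I then re-gripped it near the rim and slid it closed end first into the yellow cup.
- **Press:** I held the row against the plate for about 0.6 s. The wrist read 13 N, and the plate gave about 1.1 mm, which by the stated spring is roughly 10–12 N. The highest force I read was about 13 N, but I only read it at the end of each move.
- **Last checks:**
  - The blue cup stands out about 29 mm from the yellow, and the yellow about 29 mm from the grey. The nominal is 29.6 mm along the rack, so the blue cup is home to within about 1 mm.
  - The yellow mouth is within about 1 mm of where it should be when the row touches the plate.
  - The plate is back at its rest position.
- **Bystanders:** a picture comparison of the jar, capacitor and screwdriver areas showed only low, similar differences, which I take as noise and lighting; nothing came near them.
- **Slip and disagreement:**
  - My first move was written in mm instead of metres. The step limit kept it to about 40 mm in free air and nothing was touched.
  - My first estimate of the rim of the lying cup was about 6 mm off, and the grip width showed it. I moved the grip 8 mm nearer the rim before inserting.

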